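# Shut the interlocked dust gates

### The arm

A 7-joint arm with a two-finger parallel gripper is mounted at the origin on the work surface. World frame = base frame: x ahead of the robot, y to its left, z up, the work surface at z = 0. Lengths are in m, angles in degrees, forces in N, time in s.
With the tool pointing down it reaches from about 0.425 to 0.875 m from the base axis. Payload 4.7 kg.
Tool frame: the origin (TCP) lies between the finger pads; the fingertips stand env.tip_reach ahead of it and the grasp point (between the pads) lies 2 mm behind it (env.tip_reach is the distance from the TCP to the fingertips, in m); z points along the fingers, y is the line along which they close (so a half turn about z gives the same grasp; the last joint's range is limited). The gripper opens to 87 mm and grips with 3 to 60 N. Pads are 19 mm wide; open, the fingers measure 117 mm over their backs; the gripper's body (75 mm by 190 mm) begins 51 mm behind the grasp point.
Start: joints at [-71.9, 18.392, -4.016, 83.108, 1.295, 78.541, -3.26], TCP at [0.193, 0.621, 0.24] pointing down, gripper open.
Joint ranges: [-163.93, 163.93], [-17.29, 119.83], [-79.2, 71.16], [3.27, 140.29], [-89.18, 269.18], [5.43, 117.66], [-154.24, 154.24]. Speed limits (degrees/s): [147.25, 147.25, 180, 180, 180, 180, 180].

### API

Orientations are given as [roll, pitch, yaw] about the fixed x, y, z axes, in that order (R = Rz(yaw) Ry(pitch) Rx(roll)).
In Python, from cell import env, read_camera gives the robot as it stands. The module is installed in compiled form; this text tells all that it offers.
- The arm moves only by the tool run_rows, called after "Call:" as name(argument=value, ...), one argument or row to a line, values as JSON. Schema: {"type":"object","properties":{"motion":{"type":"array","items":{"type":"object","properties":{"dx":{"type":"number"},"dy":{"type":"number"},"dz":{"type":"number"},"rz":{"type":"number"},"aperture":{"type":"number"}},"additionalProperties":false,"required":["aperture"]},"minItems":1,"maxItems":8},"squeeze":{"type":"number"},"only":{"type":"string"},"quiet":{"type":"boolean"},"lines":{"type":"string"}},"required":["motion"],"additionalProperties":false}. motion is a list of rows, 1 to 8 of them, each an object with the fields dx, dy, dz (the shift in units of 50 mm), rz (a turn about the tool's z in degrees), aperture (the finger opening in m); a field left out counts as zero (the opening has to be given); each row is the pose to reach, as a shift and turn from the pose commanded when the call began, along the tool's axes at that moment; what a row does not reach only later rows make up. A row lasts 1/12 s, in which the tool goes at most 0.0417 m and 7.16 degrees, less where a joint would pass 70% of its speed; a pose out of reach is approached as far as the arm can. The fingers move at their own pace and stop on an object; squeeze is the grip in N (left out, the last holds). Time passes only in rows, so rows that do not move let the fingers close. The tool returns the time, the measured TCP pose, the force, the opening and the grip force at its end. only (a regular expression) keeps the lines of the reply that match it, lines (a string "A,B") keeps lines A to B, and quiet returns only ok. Input that does not fit is refused with a message, and nothing moves.
- env.get_obs(): the state, without advancing time (a new reading comes with each control period).
- read_camera(name): name is "scene" or "top" or "wrist"; returns a dict with "color" (480x640x3 uint8, blue, green, red), "fx", "fy", "cx", "cy" (pixels), "world_from_camera" (4x4, takes a point from camera to world coordinates). Camera axes: x right, y down, z forward; pixel columns grow to the right and rows downward; lengths in m; the calibration is good to about 2 mm. A picture is of the moment at which its call begins. There is no depth.
- env.sign_off(): hands the job in; it is judged then, once.
The state is a dict: "time_s": time; "qpos": joint angles; "joint_velocities": joint speeds; "effort": joint torques, N m; "tool_pos": TCP position; "tool_rot": TCP orientation; "force": force on the tool from outside, world axes, zero at the start; "wrist_torque": the same for the moment, N m; "grip_width": finger opening in m; "grasp_force": force on a finger pad.
Only numpy, scipy, OpenCV 4.12 (cv2) and the standard library are available. Lean on these libraries where they do the work, as an engineer would, in place of code of your own. Each camera call takes 0.05 s, during which the arm holds its last target. There are 200 camera calls.

### The job

Shut all three dust gates of the extraction bank by throwing each lever away from the robot until it is fully home. A hidden sequence lock lets them go only one after another in an unknown order, so feel which lever is free: never force a blocked one (keep the push under 25 N), let it go and try another. Leave the other things on the bench and on the bank where they are.

Things in the scene. Friction and masses are not known exactly. Their poses are not given: they have to be found in the camera images.
- gate_bank: Dust-gate bank: plywood box fixed to the bench, 150 mm deep (its x), 310 wide (its y), 100 tall, three slots across its top with a lever in each; hidden lock inside. Origin: centre of its underside. x points across the bank away from the robot, the way levers are thrown; y to the left along the row; z up. Turned up to 0.35 rad. Over 25 N from the robot on box or levers is forcing.
- header (a point): Middle of the grey header pipe fixed along the bank's far side: 100 mm thick, 400 mm long along the bank's y, 160 mm beyond the box's centre, top at 102 mm.
- lock (a point): Centre of the box's top, 100 mm up. Sequence lock inside: levers go home one at a time in an unknown order, new each time (rarely two are free together). A blocked lever moves to about 0.12 rad, then stops on a stiff buffer (3 to 5 N per mm at the handle): let go at 10 to 15 N. A free one goes all the way at 2 to 7 N and frees the next within 0.1 rad of home.
- gate_left (a joint): Angle of the left (largest y in the bank's frame, +80 mm) lever, rad: about 0 (up to 0.06) when the gate is open, the lever leaning 0.5 rad from upright towards the robot; 1.0 at its stop when the gate is shut, the lever leaning 0.5 rad away. It stays where it is left.
- gate_left_tip (a point): Centre of the top end of the left (largest y in the bank's frame, +80 mm) lever: a round steel rod 12 mm thick with a plain dark wooden cylindrical handle on its last 45 mm, 24 mm thick, 120 mm from the pivot to this point. At about 190 mm height at either end of the throw and 205 mm when upright; it swings in the bank's x-z plane.
- gate_left_pivot (a point): Pivot of the left (largest y in the bank's frame, +80 mm) lever, 85 mm above the bench inside the box (fixed to the bank, at bank x = 0, y = 80 mm). The hinge axis is the bank's y. The handle end reaches 211 mm when upright: push it near its top, with the hand above that.
- gate_middle (a joint): Angle of the middle (y = 0) lever, rad: about 0 (up to 0.06) when the gate is open, the lever leaning 0.5 rad from upright towards the robot; 1.0 at its stop when the gate is shut, the lever leaning 0.5 rad away. It stays where it is left.
- gate_middle_tip (a point): Centre of the top end of the middle (y = 0) lever: a round steel rod 12 mm thick with a plain dark wooden cylindrical handle on its last 45 mm, 24 mm thick, 120 mm from the pivot to this point. At about 190 mm height at either end of the throw and 205 mm when upright; it swings in the bank's x-z plane.
- gate_middle_pivot (a point): Pivot of the middle (y = 0) lever, 85 mm above the bench inside the box (fixed to the bank, at bank x = 0, y = 0 mm). The hinge axis is the bank's y. The handle end reaches 211 mm when upright: push it near its top, with the hand above that.
- gate_right (a joint): Angle of the right (y = -80 mm) lever, rad: about 0 (up to 0.06) when the gate is open, the lever leaning 0.5 rad from upright towards the robot; 1.0 at its stop when the gate is shut, the lever leaning 0.5 rad away. It stays where it is left.
- gate_right_tip (a point): Centre of the top end of the right (y = -80 mm) lever: a round steel rod 12 mm thick with a plain dark wooden cylindrical handle on its last 45 mm, 24 mm thick, 120 mm from the pivot to this point. At about 190 mm height at either end of the throw and 205 mm when upright; it swings in the bank's x-z plane.
- gate_right_pivot (a point): Pivot of the right (y = -80 mm) lever, 85 mm above the bench inside the box (fixed to the bank, at bank x = 0, y = -80 mm). The hinge axis is the bank's y. The handle end reaches 211 mm when upright: push it near its top, with the hand above that.
- glue_bottle: Bystander: white glue bottle, 54 mm across, 150 mm tall. Origin: centre of its underside. Leave it alone.
- nail_jar: Bystander: brass-coloured nail jar, 64 mm across, 75 mm tall. Origin: centre of its underside. Leave it alone.
- hammer: Bystander: hammer lying flat, 260 mm long, wooden handle. Origin: at bench height under its middle. Leave it alone.
- offcut: Bystander: pale wood offcut, 160 x 50 x 35 mm. Origin: centre of its underside. Leave it alone.
- tape_measure: Bystander: black tape measure, 40 x 36 x 24 mm, lying on top of the gate bank between the middle and right slots. Origin: centre of its underside. Leave it alone.
- mug: Bystander: white mug, 80 mm across, 90 mm tall. Origin: centre of its underside. Leave it alone.
- bar_clamp: Bystander: bar clamp lying flat, 260 mm long, 24 mm high. Origin: at bench height under the middle of its bar. Leave it alone.

How it is judged (in metres and radians):
At the end, for the whole second after the job is handed in: All three levers are thrown to at least 0.92 rad of their 1.0 rad travel and stay there at rest (value of joint each of gate_left, gate_middle, gate_right above 0.92 rad and velocity of joint each of gate_left, gate_middle, gate_right below 0.05 rad/s); the robot touches nothing.
It fails at once if the robot presses on the gate bank or its levers with more than 25 N (contact force between any of the fingers, the arm and gate_bank above 25 N).
It fails at once if a bystander is moved more than 25 mm (distance of any of glue_bottle, nail_jar, hammer, offcut, tape_measure, mug, bar_clamp from where it was at the start of the episode above 0.025 m).
It also fails if it takes over 67 s, if anything falls off the work surface, if the arm or the gripper's body presses on something with over 40 N, if the wrist force passes 120 N, or if a joint passes its speed limit or range.

## Working session

There is one attempt and no reset: what is moved stays moved. The work goes in short steps, Python scripts to look and compute and a tool call to move; the robot and the scene stay as the last step left them, time stands still between calls to the robot, and variables do not carry over. Pictures are saved under pics/ and viewed, at most 10 in all, crops included, and the job is handed in when it is done.

```bash
mkdir -p pics
```

Run:
```python
from cell import env, read_camera
import cv2,numpy as np
for n in("top","scene"):
    c=read_camera(n); cv2.imwrite(f"pics/{n}1.png",c["color"]); print(n,c["fx"],c["cx"],c["cy"],np.round(c["world_from_camera"],4).tolist())
o=env.get_obs(); print(o["tool_pos"],o["tool_rot"],o["force"],env.tip_reach,o["time_s"])
```

```text
top 542.7810446737672 321.1398264048603 241.55433343475295 [[-0.0145, -0.9934, 0.1142, 0.3661], [-0.9999, 0.0143, -0.0027, -0.0048], [0.0011, -0.1142, -0.9935, 1.5404], [0.0, 0.0, 0.0, 1.0]]
scene 524.2105744914712 323.6344840230599 239.3692347875416 [[0.4884, 0.5604, -0.6689, 1.3357], [0.8725, -0.3244, 0.3653, -0.4788], [-0.0123, -0.7621, -0.6474, 0.9339], [0.0, 0.0, 0.0, 1.0]]
[0.19313932 0.62015728 0.23857171] [-1.79902612e+02  5.73284563e-03  1.62706693e+02] [-0.46935127 -0.08391836 -0.65897794] 0.017 0.1
```

View pics/top1.png

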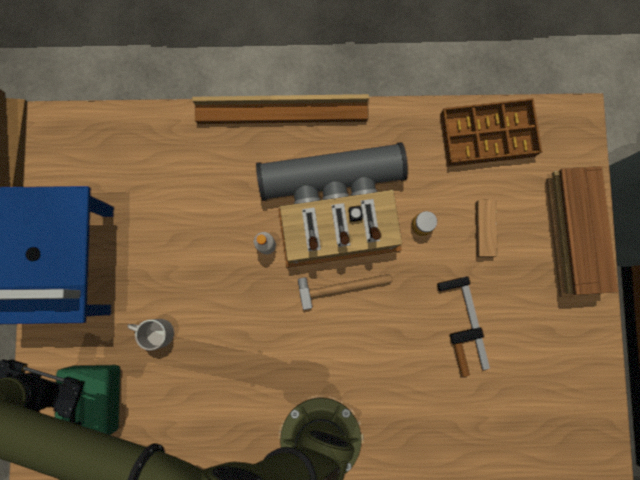

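View pics/scene1.png

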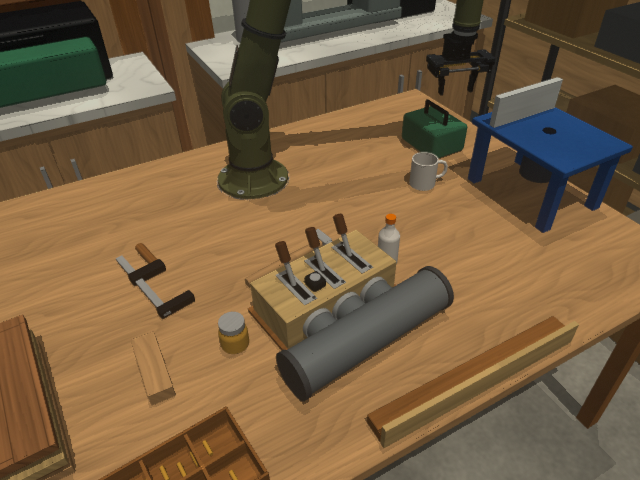

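The top view shows the bank near (340,228), with the levers at about (313,243), (343,238) and (375,233). The glue bottle is to its left, the hammer in front and the nail jar to the right. I'll enlarge the bank.

Run:
```python
import cv2
a=cv2.imread("pics/top1.png")[180:280,270:410]; cv2.imwrite("pics/topc.png",cv2.resize(a,None,fx=5.5,fy=5.5,interpolation=cv2.INTER_CUBIC))
```

```text
(no output)
```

View pics/topc.png

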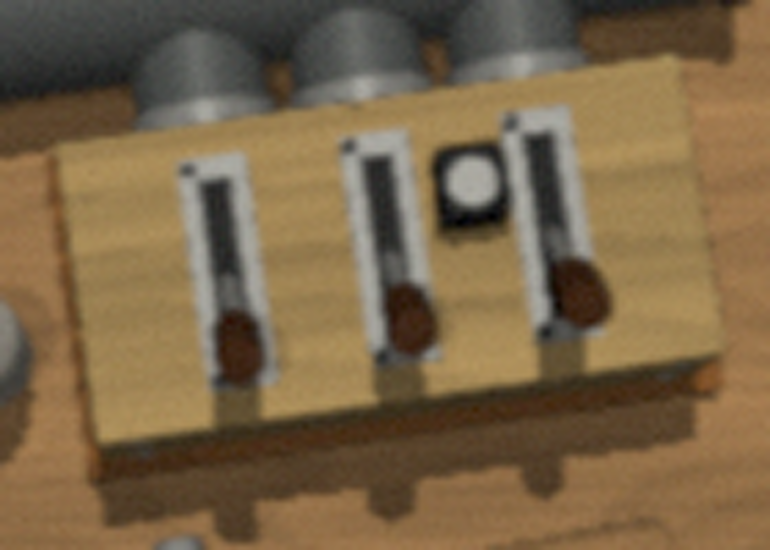

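The crop shows the box-top corners at (60,147), (678,62), (720,355) and (98,443). The handle tips are near (240,355), (412,325) and (585,297).

Create h.py:
```python
import numpy as np
from cell import env, read_camera
from scipy.spatial.transform import Rotation as R
def pix2w(c,uv,z):
    T=np.array(c["world_from_camera"]); d=T[:3,:3]@[(uv[0]-c["cx"])/c["fx"],(uv[1]-c["cy"])/c["fy"],1]
    return T[:3,3]+d*(z-T[2,3])/d[2]
```

Run:
```python
from h import *
c=read_camera("top")
f=lambda p,z:pix2w(c,((p[0]+.5)/5.5-.5+270,(p[1]+.5)/5.5-.5+180),z)[:2]
P=np.array([f(p,.1) for p in[(60,147),(678,62),(720,355),(98,443)]])
M=np.array([[.075,.155],[.075,-.155],[-.075,-.155],[-.075,.155]])
C=P.mean(0);Q=P-C
yaw=np.arctan2((M[:,0]*Q[:,1]-M[:,1]*Q[:,0]).sum(),(M*Q).sum())
Rm=np.array([[np.cos(yaw),-np.sin(yaw)],[np.sin(yaw),np.cos(yaw)]])
print(C,np.degrees(yaw),yaw,(Q-M@Rm.T).round(4).tolist())
for n,p,y in(("L",(240,355),.08),("M",(412,325),0),("R",(585,297),-.08)):
    w=f(p,.19);b=Rm.T@(w-C); t=C+Rm@[-.0575,y]; print(n,w,b,"model tip",t)
print(env.get_obs()["tool_pos"], env.get_obs()["tool_rot"])
```

```text
[ 0.57505033 -0.06106242] 7.0806320281879005 0.1235803420140428 [[-0.0017, -0.0028], [-0.0019, 0.0012], [0.0019, 0.0035], [0.0017, -0.0019]]
L [0.51509907 0.01134379] [-0.05056883  0.07924396] model tip [0.50812756 0.01123968]
M [ 0.52772013 -0.06719359] [-0.04772501 -0.00025021] model tip [ 0.51798884 -0.06815021]
R [ 0.53944572 -0.14635489] [-0.04584674 -0.08025316] model tip [ 0.52785013 -0.14754011]
[0.19314769 0.62023813 0.23870717] [-1.79916648e+02  5.00652800e-03  1.62709324e+02]
```

Careful with the scale: shifts go in units of 50 mm. That gives: -0.25 m is -5, -0.19 m is -3.8.

Call:
run_rows(
  motion=[
    {"dx": -0.62, "dy": -0.48, "rz": 7, "aperture": 0},
    {"dx": -1.24, "dy": -0.96, "rz": 14, "aperture": 0},
    {"dx": -1.88, "dy": -1.42, "rz": 21, "aperture": 0},
    {"dx": -2.5, "dy": -1.9, "rz": 28, "aperture": 0},
    {"dx": -3.12, "dy": -2.38, "rz": 35, "aperture": 0},
    {"dx": -3.74, "dy": -2.86, "rz": 42, "aperture": 0},
    {"dx": -4.36, "dy": -3.34, "rz": 49, "aperture": 0},
    {"dx": -5, "dy": -3.8, "rz": 56, "aperture": 0},
  ],
  squeeze=20,
)

```text
time_s: 0.82
tool_pos: [0.3759, 0.363, 0.2395]
tool_rot: [-180.0, -0.0, 106.4]
force: [0.8, 0.3, -0.5]
grip_width: 0.0415
grasp_force: 0.0
```

```bash
python3 -c "
from h import *
o=env.get_obs();print(o['tool_pos'],o['tool_rot'],o['force'])"
```

```text
[0.3759298  0.36303175 0.23946473] [-1.79986968e+02 -1.33033194e-02  1.06378640e+02] [ 0.78370957  0.27300701 -0.50530108]
```

Call:
run_rows(
  motion=[
    {"dx": -0.8, "dy": -0.06, "rz": 7, "aperture": 0},
    {"dx": -1.6, "dy": -0.12, "rz": 14, "aperture": 0},
    {"dx": -2.4, "dy": -0.18, "rz": 21, "aperture": 0},
    {"dx": -3.2, "dy": -0.22, "rz": 28, "aperture": 0},
    {"dx": -4, "dy": -0.28, "rz": 35, "aperture": 0},
    {"dx": -4.8, "dy": -0.34, "rz": 42, "aperture": 0},
    {"dx": -5.6, "dy": -0.4, "rz": 49, "aperture": 0},
    {"dx": -6.4, "dy": -0.46, "rz": 56, "aperture": 0},
  ],
  squeeze=20,
)

```text
time_s: 1.48
tool_pos: [0.4453, 0.0499, 0.2396]
tool_rot: [-180.0, -0.0, 50.4]
force: [1.4, 1.1, -0.6]
grip_width: 0.0008
grasp_force: 0.0
```

Create st.py:
```python
from h import *
C=np.array([.57505,-.06106]);yaw=np.radians(7.08)
o=env.get_obs();p=o["tool_pos"];rz=R.from_euler("z",-yaw)
b=rz.apply([*(p[:2]-C),p[2]]);f=rz.apply(o["force"])
print("t",o["time_s"],"bank xyz",b.round(4),"F bank",f.round(2),"rpy",np.round(o["tool_rot"],2))
r=R.from_euler("xyz",o["tool_rot"],degrees=True)
for n,y in(("L",.08),("M",0),("R",-.08)):
    g=rz.inv().apply([-.11,y,.192]);g[:2]+=C; print(n,"shift to start",r.inv().apply(g-p).round(4))
```

```bash
python3 st.py
```

```text
t 1.4833 bank xyz [-0.1151  0.1261  0.2396] F bank [ 1.57  0.95 -0.63] rpy [-1.7999e+02 -4.0000e-02  5.0370e+01]
L shift to start [-0.0279  0.0371  0.0475]
M shift to start [-0.0827  0.0953  0.0475]
R shift to start [-0.1376  0.1535  0.0474]
```

Call:
run_rows(
  motion=[
    {"dx": -0.08, "dy": 0.1, "dz": 0.12, "rz": 7, "aperture": 0},
    {"dx": -0.16, "dy": 0.2, "dz": 0.24, "rz": 14, "aperture": 0},
    {"dx": -0.24, "dy": 0.3, "dz": 0.36, "rz": 21, "aperture": 0},
    {"dx": -0.32, "dy": 0.4, "dz": 0.48, "rz": 28, "aperture": 0},
    {"dx": -0.4, "dy": 0.52, "dz": 0.6, "rz": 35, "aperture": 0},
    {"dx": -0.48, "dy": 0.64, "dz": 0.76, "rz": 41, "aperture": 0},
    {"dx": -0.56, "dy": 0.74, "dz": 0.95, "rz": 43.6, "aperture": 0},
    {"dx": -0.56, "dy": 0.74, "dz": 0.95, "rz": 43.6, "aperture": 0},
  ],
  squeeze=20,
)

```text
time_s: 2.15
tool_pos: [0.4552, 0.0052, 0.1904]
tool_rot: [180.0, 0.2, 6.9]
force: [-0.9, 0.4, 0.2]
grip_width: 0.0003
grasp_force: 0.0
```

```bash
python3 st.py
```

```text
t 2.15 bank xyz [-0.1108  0.0805  0.1904] F bank [-0.83  0.53  0.2 ] rpy [179.95   0.18   6.92]
L shift to start [ 0.0008  0.0005 -0.0016]
M shift to start [ 0.001   0.0805 -0.0016]
R shift to start [ 0.0012  0.1605 -0.0015]
```

Call:
run_rows(
  motion=[
    {"aperture": 0},
    {"aperture": 0},
  ],
)

```text
time_s: 2.32
tool_pos: [0.4564, 0.0071, 0.1924]
tool_rot: [-180.0, -0.0, 7.2]
force: [1.0, -0.2, 0.3]
grip_width: 0.0007
grasp_force: 0.0
```

```bash
python3 st.py; python3 -c "
from h import *
import cv2
cv2.imwrite('pics/s2.png',cv2.resize(read_camera('scene')['color'][170:350,200:440],None,fx=3.2,fy=3.2,interpolation=cv2.INTER_CUBIC))"
```

```text
t 2.3167 bank xyz [-0.1093  0.0823  0.1924] F bank [ 0.96 -0.31  0.3 ] rpy [-1.7998e+02 -2.0000e-02  7.2000e+00]
L shift to start [-0.0007  0.0023  0.0004]
M shift to start [-0.0008  0.0823  0.0004]
R shift to start [-0.001   0.1623  0.0004]
```

View pics/s2.png

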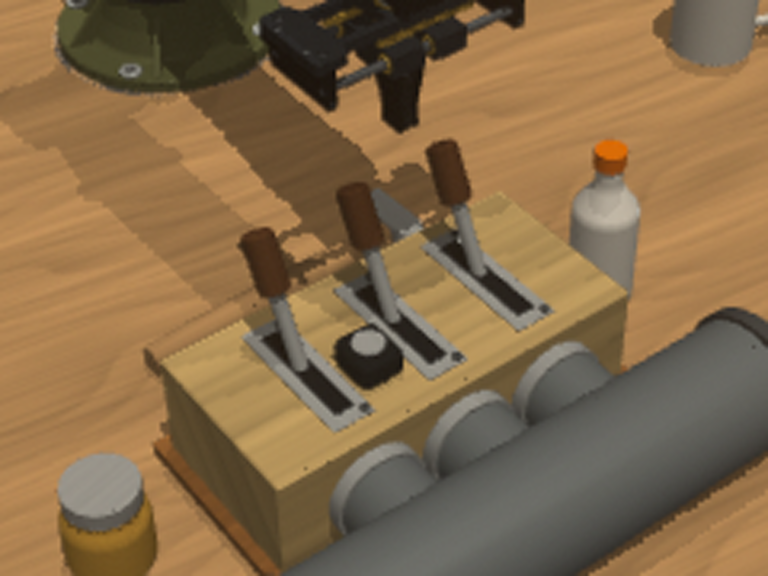

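The closed fingers stand at about (400,100), robot-side of the left handle at (450,170), with clear space between them. I'll probe the left lever.

In the tool's units: 0.039 m is 0.78, 0.041 m is 0.82.

Call:
run_rows(
  motion=[
    {"dx": 0.24, "dy": 0.04, "aperture": 0},
    {"dx": 0.44, "dy": 0.04, "aperture": 0},
    {"dx": 0.56, "dy": 0.04, "aperture": 0},
    {"dx": 0.64, "dy": 0.04, "aperture": 0},
    {"dx": 0.72, "dy": 0.04, "aperture": 0},
    {"dx": 0.78, "dy": 0.04, "aperture": 0},
    {"dx": 0.82, "dy": 0.04, "aperture": 0},
    {"dx": 0.82, "dy": 0.04, "aperture": 0},
  ],
  squeeze=20,
)

```text
time_s: 3.03
tool_pos: [0.497, 0.0095, 0.192]
tool_rot: [180.0, 0.1, 7.1]
force: [-3.1, -2.0, 2.3]
grip_width: 0.0004
grasp_force: 1.9
```

```bash
python3 st.py|head -1
```

```text
t 3.0333 bank xyz [-0.0688  0.0796  0.192 ] F bank [-3.34 -1.64  2.31] rpy [1.7999e+02 6.0000e-02 7.0900e+00]
```

Call:
run_rows(
  motion=[
    {"dx": 0.02, "aperture": 0},
    {"dx": 0.04, "aperture": 0},
    {"dx": 0.04, "aperture": 0},
  ],
)

```text
time_s: 3.28
tool_pos: [0.4991, 0.0097, 0.1922]
tool_rot: [180.0, 0.0, 7.1]
force: [-4.2, -2.6, 3.6]
grip_width: 0.0
grasp_force: 2.4
```

```bash
python3 st.py|head -1
```

```text
t 3.2833 bank xyz [-0.0667  0.0796  0.1922] F bank [-4.53 -2.11  3.59] rpy [1.7999e+02 1.0000e-02 7.1000e+00]
```

Contact is light so far. I'll push on in millimetres.

Call:
run_rows(
  motion=[
    {"dx": 0.02, "aperture": 0},
    {"dx": 0.04, "aperture": 0},
    {"dx": 0.04, "aperture": 0},
  ],
)

```text
time_s: 3.53
tool_pos: [0.5014, 0.01, 0.1922]
tool_rot: [180.0, -0.0, 7.1]
force: [-4.6, -2.1, 3.6]
grip_width: 0.0004
grasp_force: 2.2
```

```bash
python3 st.py|head -1
```

```text
t 3.5333 bank xyz [-0.0643  0.0796  0.1922] F bank [-4.8  -1.52  3.64] rpy [ 1.7999e+02 -2.0000e-02  7.1000e+00]
```

Call:
run_rows(
  motion=[
    {"dx": 0.02, "aperture": 0},
    {"dx": 0.02, "aperture": 0},
  ],
)

```text
time_s: 3.7
tool_pos: [0.5024, 0.0103, 0.1921]
tool_rot: [180.0, -0.0, 7.1]
force: [-3.3, -3.1, 3.4]
grip_width: 0.0008
grasp_force: 2.2
```

```bash
python3 st.py|head -1
```

```text
t 3.7 bank xyz [-0.0633  0.0797  0.1921] F bank [-3.7  -2.63  3.39] rpy [ 1.7999e+02 -2.0000e-02  7.1000e+00]
```

In the tool's units: 0.002 m is 0.04, 0.001 m is 0.02.

Call:
run_rows(
  motion=[
    {"dx": 0.02, "aperture": 0},
    {"dx": 0.04, "aperture": 0},
    {"dx": 0.04, "aperture": 0},
  ],
)

```text
time_s: 3.95
tool_pos: [0.504, 0.0105, 0.1921]
tool_rot: [180.0, 0.0, 7.1]
force: [-5.1, -2.0, 5.1]
grip_width: 0.0006
grasp_force: 2.9
```

```bash
python3 st.py|head -1
```

```text
t 3.95 bank xyz [-0.0617  0.0798  0.1921] F bank [-5.27 -1.39  5.13] rpy [1.7999e+02 5.0000e-02 7.1100e+00]
```

In the tool's units: 0.002 m is 0.04, 0.001 m is 0.02.

Call:
run_rows(
  motion=[
    {"dx": 0.02, "aperture": 0},
    {"dx": 0.04, "aperture": 0},
    {"dx": 0.04, "aperture": 0},
  ],
)

```text
time_s: 4.2
tool_pos: [0.5055, 0.0107, 0.1921]
tool_rot: [-180.0, 0.1, 7.1]
force: [-6.5, -2.8, 5.4]
grip_width: 0.0005
grasp_force: 3.6
```

```bash
python3 st.py|head -1
```

```text
t 4.2 bank xyz [-0.0601  0.0797  0.1921] F bank [-6.8  -2.02  5.41] rpy [-1.8e+02  1.1e-01  7.1e+00]
```

In the tool's units: 0.0015 m is 0.03, 0.001 m is 0.02.

Call:
run_rows(
  motion=[
    {"dx": 0.02, "aperture": 0},
    {"dx": 0.03, "aperture": 0},
    {"dx": 0.03, "aperture": 0},
  ],
)

```text
time_s: 4.45
tool_pos: [0.5067, 0.0108, 0.1919]
tool_rot: [-180.0, 0.1, 7.1]
force: [-7.8, -2.8, 6.2]
grip_width: 0.0003
grasp_force: 4.2
```

```bash
python3 st.py|head -1
```

```text
t 4.45 bank xyz [-0.059   0.0797  0.1919] F bank [-8.1  -1.83  6.17] rpy [-1.8e+02  1.5e-01  7.1e+00]
```

Call:
run_rows(
  motion=[
    {"dx": 0.02, "aperture": 0},
    {"dx": 0.03, "aperture": 0},
    {"dx": 0.03, "aperture": 0},
  ],
)

```text
time_s: 4.7
tool_pos: [0.5078, 0.0109, 0.1921]
tool_rot: [-180.0, 0.2, 7.1]
force: [-10.3, -1.8, 7.9]
grip_width: 0.0005
grasp_force: 5.6
```

```bash
python3 st.py|head -1
```

```text
t 4.7 bank xyz [-0.0579  0.0797  0.1921] F bank [-10.41  -0.51   7.92] rpy [-179.99    0.21    7.09]
```

Force has climbed steadily to 13 N, so the left lever is blocked. I'll release it and try the middle one, where a probe to about x=-0.060 should decide.

In the tool's units: 0.08 m is 1.6, 0.075 m is 1.5.

Call:
run_rows(
  motion=[
    {"dx": -0.2, "aperture": 0},
    {"dx": -0.6, "aperture": 0},
    {"dx": -0.84, "dy": 0.2, "aperture": 0},
    {"dx": -0.84, "dy": 0.9, "aperture": 0},
    {"dx": -0.84, "dy": 1.5, "aperture": 0},
    {"dx": -0.84, "dy": 1.6, "aperture": 0},
    {"dx": -0.7, "dy": 1.6, "aperture": 0},
    {"dx": -0.5, "dy": 1.6, "aperture": 0},
  ],
)

```text
time_s: 5.37
tool_pos: [0.495, -0.0703, 0.1921]
tool_rot: [-179.9, -0.1, 7.1]
force: [0.0, 0.1, -0.5]
grip_width: 0.0003
grasp_force: 0.0
```

```bash
python3 st.py|head -1
```

```text
t 5.3667 bank xyz [-0.0806  0.0007  0.1921] F bank [ 0.03  0.09 -0.48] rpy [-1.7991e+02 -1.3000e-01  7.0800e+00]
```

Call:
run_rows(
  motion=[
    {"dx": 0.08, "aperture": 0},
    {"dx": 0.16, "aperture": 0},
    {"dx": 0.24, "aperture": 0},
    {"dx": 0.3, "aperture": 0},
    {"dx": 0.34, "aperture": 0},
    {"dx": 0.38, "aperture": 0},
    {"dx": 0.4, "aperture": 0},
    {"dx": 0.4, "aperture": 0},
  ],
)

```text
time_s: 6.03
tool_pos: [0.514, -0.0689, 0.1921]
tool_rot: [180.0, 0.0, 7.1]
force: [-5.1, -0.2, 3.6]
grip_width: 0.0005
grasp_force: 2.1
```

```bash
python3 st.py|head -1
```

```text
t 6.0333 bank xyz [-0.0615 -0.0003  0.1921] F bank [-5.11  0.48  3.6 ] rpy [1.80e+02 2.00e-02 7.09e+00]
```

In the tool's units: 0.002 m is 0.04, 0.001 m is 0.02.

Call:
run_rows(
  motion=[
    {"dx": 0.02, "aperture": 0},
    {"dx": 0.04, "aperture": 0},
    {"dx": 0.04, "aperture": 0},
  ],
)

```text
time_s: 6.28
tool_pos: [0.5152, -0.0689, 0.1922]
tool_rot: [-180.0, 0.1, 7.1]
force: [-6.5, -1.4, 4.9]
grip_width: 0.0001
grasp_force: 3.4
```

```bash
python3 st.py|head -1
```

```text
t 6.2833 bank xyz [-0.0603 -0.0004  0.1922] F bank [-6.64 -0.63  4.88] rpy [-1.7999e+02  1.1000e-01  7.0800e+00]
```

In the tool's units: 0.002 m is 0.04, 0.001 m is 0.02.

Call:
run_rows(
  motion=[
    {"dx": 0.02, "aperture": 0},
    {"dx": 0.04, "aperture": 0},
    {"dx": 0.04, "aperture": 0},
  ],
)

```text
time_s: 6.53
tool_pos: [0.5164, -0.0688, 0.1922]
tool_rot: [-180.0, 0.2, 7.1]
force: [-9.6, -1.5, 8.9]
grip_width: 0.0007
grasp_force: 4.8
```

```bash
python3 st.py|head -1
```

```text
t 6.5333 bank xyz [-0.0591 -0.0005  0.1922] F bank [-9.67 -0.31  8.93] rpy [-179.97    0.21    7.06]
```

The middle lever is blocked too at 13 N, so the right one is next.

Call:
run_rows(
  motion=[
    {"dx": -0.2, "aperture": 0},
    {"dx": -0.6, "aperture": 0},
    {"dx": -0.84, "dy": 0.2, "aperture": 0},
    {"dx": -0.84, "dy": 0.9, "aperture": 0},
    {"dx": -0.84, "dy": 1.5, "aperture": 0},
    {"dx": -0.84, "dy": 1.6, "aperture": 0},
    {"dx": -0.7, "dy": 1.6, "aperture": 0},
    {"dx": -0.5, "dy": 1.6, "aperture": 0},
  ],
)

```text
time_s: 7.2
tool_pos: [0.5037, -0.1509, 0.1922]
tool_rot: [-179.9, -0.1, 7.0]
force: [0.9, 0.2, 0.6]
grip_width: 0.0005
grasp_force: 0.0
```

```bash
python3 st.py|head -1
```

```text
t 7.2 bank xyz [-0.0819 -0.0803  0.1922] F bank [0.89 0.14 0.57] rpy [-1.7994e+02 -1.0000e-01  7.0200e+00]
```

Call:
run_rows(
  motion=[
    {"dx": 0.08, "aperture": 0},
    {"dx": 0.16, "aperture": 0},
    {"dx": 0.24, "aperture": 0},
    {"dx": 0.3, "aperture": 0},
    {"dx": 0.34, "aperture": 0},
    {"dx": 0.38, "aperture": 0},
    {"dx": 0.42, "aperture": 0},
    {"dx": 0.42, "aperture": 0},
  ],
)

```text
time_s: 7.87
tool_pos: [0.5233, -0.1488, 0.1921]
tool_rot: [180.0, 0.1, 7.1]
force: [-5.6, -0.8, 3.7]
grip_width: 0.0001
grasp_force: 2.5
```

```bash
python3 st.py|head -1
```

```text
t 7.8667 bank xyz [-0.0622 -0.0807  0.1921] F bank [-5.67 -0.07  3.74] rpy [1.7998e+02 1.0000e-01 7.0700e+00]
```

In the tool's units: 0.002 m is 0.04, 0.001 m is 0.02.

Call:
run_rows(
  motion=[
    {"dx": 0.02, "aperture": 0},
    {"dx": 0.04, "aperture": 0},
    {"dx": 0.04, "aperture": 0},
  ],
)

```text
time_s: 8.12
tool_pos: [0.5253, -0.1486, 0.1923]
tool_rot: [180.0, 0.1, 7.1]
force: [-5.0, -2.2, 4.0]
grip_width: 0.0005
grasp_force: 2.7
```

```bash
python3 st.py|head -1
```

```text
t 8.1167 bank xyz [-0.0602 -0.0808  0.1923] F bank [-5.23 -1.54  3.96] rpy [1.7998e+02 7.0000e-02 7.0700e+00]
```

In the tool's units: 0.003 m is 0.06, 0.002 m is 0.04.

Call:
run_rows(
  motion=[
    {"dx": 0.02, "aperture": 0},
    {"dx": 0.04, "aperture": 0},
    {"dx": 0.06, "aperture": 0},
    {"dx": 0.06, "aperture": 0},
  ],
)

```text
time_s: 8.45
tool_pos: [0.5284, -0.1483, 0.1923]
tool_rot: [180.0, 0.0, 7.1]
force: [-4.3, -1.3, 5.1]
grip_width: 0.0004
grasp_force: 3.0
```

```bash
python3 st.py|head -1
```

```text
t 8.45 bank xyz [-0.057  -0.0808  0.1923] F bank [-4.45 -0.71  5.15] rpy [1.7997e+02 5.0000e-02 7.0700e+00]
```

In the tool's units: 0.002 m is 0.04, 0.001 m is 0.02.

Call:
run_rows(
  motion=[
    {"dx": 0.02, "aperture": 0},
    {"dx": 0.04, "aperture": 0},
    {"dx": 0.04, "aperture": 0},
  ],
)

```text
time_s: 8.7
tool_pos: [0.5305, -0.148, 0.1926]
tool_rot: [180.0, 0.0, 7.1]
force: [-4.0, -1.4, 5.1]
grip_width: 0.0006
grasp_force: 3.9
```

```bash
python3 st.py|head -1
```

```text
t 8.7 bank xyz [-0.055  -0.0808  0.1926] F bank [-4.17 -0.93  5.12] rpy [1.7998e+02 4.0000e-02 7.0700e+00]
```

The right lever is past the buffer zone at steady force, so it is free. I'll throw it.

In the tool's units: 0.039 m is 0.78, 0.034 m is 0.68.

Call:
run_rows(
  motion=[
    {"dx": 0.08, "aperture": 0},
    {"dx": 0.18, "aperture": 0},
    {"dx": 0.28, "aperture": 0},
    {"dx": 0.38, "aperture": 0},
    {"dx": 0.48, "aperture": 0},
    {"dx": 0.58, "aperture": 0},
    {"dx": 0.68, "aperture": 0},
    {"dx": 0.78, "aperture": 0},
  ],
)

```text
time_s: 9.37
tool_pos: [0.5701, -0.1425, 0.192]
tool_rot: [180.0, 0.0, 7.1]
force: [-3.7, -1.6, 4.2]
grip_width: 0.0002
grasp_force: 2.2
```

```bash
python3 st.py|head -1
```

```text
t 9.3667 bank xyz [-0.0149 -0.0802  0.192 ] F bank [-3.89 -1.18  4.19] rpy [1.7999e+02 1.0000e-02 7.1100e+00]
```

In the tool's units: 0.03 m is 0.6, 0.027 m is 0.54.

Call:
run_rows(
  motion=[
    {"dx": 0.1, "aperture": 0},
    {"dx": 0.2, "aperture": 0},
    {"dx": 0.3, "aperture": 0},
    {"dx": 0.4, "aperture": 0},
    {"dx": 0.48, "aperture": 0},
    {"dx": 0.54, "aperture": 0},
    {"dx": 0.6, "aperture": 0},
    {"dx": 0.6, "aperture": 0},
  ],
)

```text
time_s: 10.03
tool_pos: [0.5999, -0.1381, 0.1915]
tool_rot: [-180.0, 0.0, 7.1]
force: [-2.1, -0.4, -1.3]
grip_width: 0.0003
grasp_force: 0.9
```

```bash
python3 st.py|head -1
```

```text
t 10.0333 bank xyz [ 0.0152 -0.0795  0.1915] F bank [-2.14 -0.18 -1.29] rpy [-1.7998e+02  1.0000e-02  7.1400e+00]
```

In the tool's units: 0.008 m is 0.16, 0.007 m is 0.14.

Call:
run_rows(
  motion=[
    {"dx": 0.04, "aperture": 0},
    {"dx": 0.08, "aperture": 0},
    {"dx": 0.12, "aperture": 0},
    {"dx": 0.14, "aperture": 0},
    {"dx": 0.16, "aperture": 0},
    {"dx": 0.16, "aperture": 0},
  ],
)

```text
time_s: 10.53
tool_pos: [0.6077, -0.1374, 0.1921]
tool_rot: [-180.0, -0.0, 7.1]
force: [-3.1, -1.1, -0.8]
grip_width: 0.0002
grasp_force: 1.0
```

```bash
python3 st.py|head -1
```

```text
t 10.5333 bank xyz [ 0.0229 -0.0798  0.1921] F bank [-3.2  -0.74 -0.83] rpy [-1.7999e+02 -2.0000e-02  7.1200e+00]
```

In the tool's units: 0.002 m is 0.04, 0.001 m is 0.02.

Call:
run_rows(
  motion=[
    {"dx": 0.02, "aperture": 0},
    {"dx": 0.04, "aperture": 0},
    {"dx": 0.04, "aperture": 0},
  ],
)

```text
time_s: 10.78
tool_pos: [0.6096, -0.1373, 0.1921]
tool_rot: [-180.0, -0.0, 7.1]
force: [-1.6, -0.2, -1.0]
grip_width: 0.0001
grasp_force: 1.1
```

```bash
python3 st.py|head -1
```

```text
t 10.7833 bank xyz [ 0.0249 -0.0799  0.1921] F bank [-1.64  0.04 -0.96] rpy [-1.7999e+02 -2.0000e-02  7.1200e+00]
```

In the tool's units: 0.002 m is 0.04, 0.001 m is 0.02.

Call:
run_rows(
  motion=[
    {"dx": 0.02, "aperture": 0},
    {"dx": 0.04, "aperture": 0},
    {"dx": 0.04, "aperture": 0},
  ],
)

```text
time_s: 11.03
tool_pos: [0.6116, -0.1372, 0.1921]
tool_rot: [180.0, -0.0, 7.1]
force: [-2.9, -0.2, -1.1]
grip_width: 0.0002
grasp_force: 1.1
```

```bash
python3 st.py|head -1
```

```text
t 11.0333 bank xyz [ 0.0269 -0.08    0.1921] F bank [-2.94  0.13 -1.1 ] rpy [ 1.80e+02 -2.00e-02  7.12e+00]
```

In the tool's units: 0.002 m is 0.04, 0.001 m is 0.02.

Call:
run_rows(
  motion=[
    {"dx": 0.02, "aperture": 0},
    {"dx": 0.04, "aperture": 0},
    {"dx": 0.04, "aperture": 0},
  ],
)

```text
time_s: 11.28
tool_pos: [0.6136, -0.137, 0.1921]
tool_rot: [180.0, -0.0, 7.1]
force: [-3.1, -0.5, 0.1]
grip_width: 0.0005
grasp_force: 1.1
```

```bash
python3 st.py|head -1
```

```text
t 11.2833 bank xyz [ 0.0289 -0.0801  0.1921] F bank [-3.14 -0.11  0.13] rpy [ 1.7999e+02 -2.0000e-02  7.1100e+00]
```

In the tool's units: 0.002 m is 0.04, 0.001 m is 0.02.

Call:
run_rows(
  motion=[
    {"dx": 0.02, "aperture": 0},
    {"dx": 0.04, "aperture": 0},
    {"dx": 0.04, "aperture": 0},
  ],
)

```text
time_s: 11.53
tool_pos: [0.614, -0.137, 0.1919]
tool_rot: [-180.0, 0.2, 7.1]
force: [-6.8, -0.2, 1.2]
grip_width: 0.0003
grasp_force: 3.3
```

```bash
python3 st.py|head -1
```

```text
t 11.5333 bank xyz [ 0.0292 -0.0801  0.1919] F bank [-6.8   0.66  1.22] rpy [-179.96    0.19    7.09]
```

In the tool's units: 0.002 m is 0.04, 0.001 m is 0.02.

Call:
run_rows(
  motion=[
    {"dx": 0.02, "aperture": 0},
    {"dx": 0.04, "aperture": 0},
    {"dx": 0.04, "aperture": 0},
  ],
)

```text
time_s: 11.78
tool_pos: [0.6143, -0.1371, 0.1917]
tool_rot: [-179.9, 0.4, 7.0]
force: [-11.4, 0.1, 3.7]
grip_width: 0.0005
grasp_force: 5.7
```

```bash
python3 st.py|head -1
```

```text
t 11.7833 bank xyz [ 0.0295 -0.0803  0.1917] F bank [-11.27   1.51   3.75] rpy [-179.91    0.4     7.05]
```

It hit a hard stop at x≈0.029, so the right gate is home. Back to the middle lever.

In the tool's units: -0.12 m is -2.4, -0.08 m is -1.6.

Call:
run_rows(
  motion=[
    {"dx": -0.4, "aperture": 0},
    {"dx": -1.2, "aperture": 0},
    {"dx": -2, "aperture": 0},
    {"dx": -2.4, "aperture": 0},
    {"dx": -2.4, "dy": -0.7, "aperture": 0},
    {"dx": -2.4, "dy": -1.4, "aperture": 0},
    {"dx": -2.4, "dy": -1.6, "aperture": 0},
    {"dx": -2.3, "dy": -1.6, "aperture": 0},
  ],
)

```text
time_s: 12.45
tool_pos: [0.494, -0.0671, 0.1928]
tool_rot: [-179.8, -0.2, 7.5]
force: [-0.6, -1.0, 0.6]
grip_width: 0.0004
grasp_force: 0.0
```

```bash
python3 st.py|head -1
```

```text
t 12.45 bank xyz [-0.0811  0.004   0.1928] F bank [-0.72 -0.97  0.61] rpy [-179.83   -0.2     7.47]
```

Call:
run_rows(
  motion=[
    {"dx": 0.08, "aperture": 0},
    {"dx": 0.16, "aperture": 0},
    {"dx": 0.24, "aperture": 0},
    {"dx": 0.3, "aperture": 0},
    {"dx": 0.36, "aperture": 0},
    {"dx": 0.4, "aperture": 0},
    {"dx": 0.42, "aperture": 0},
    {"dx": 0.42, "aperture": 0},
  ],
)

```text
time_s: 13.12
tool_pos: [0.5139, -0.0692, 0.1918]
tool_rot: [180.0, 0.1, 7.1]
force: [-1.2, -0.1, 1.3]
grip_width: 0.0002
grasp_force: 0.6
```

```bash
python3 st.py|head -1
```

```text
t 13.1167 bank xyz [-0.0617 -0.0005  0.1918] F bank [-1.19  0.02  1.33] rpy [1.7998e+02 7.0000e-02 7.0800e+00]
```

In the tool's units: 0.002 m is 0.04, 0.001 m is 0.02.

Call:
run_rows(
  motion=[
    {"dx": 0.02, "aperture": 0},
    {"dx": 0.04, "aperture": 0},
    {"dx": 0.04, "aperture": 0},
  ],
)

```text
time_s: 13.37
tool_pos: [0.5157, -0.0689, 0.1922]
tool_rot: [180.0, 0.0, 7.1]
force: [-3.4, -2.1, 3.3]
grip_width: 0.0002
grasp_force: 1.8
```

```bash
python3 st.py|head -1
```

```text
t 13.3667 bank xyz [-0.0598 -0.0005  0.1922] F bank [-3.69 -1.69  3.27] rpy [1.7999e+02 5.0000e-02 7.0800e+00]
```

Call:
run_rows(
  motion=[
    {"dx": 0.02, "aperture": 0},
    {"dx": 0.04, "aperture": 0},
    {"dx": 0.04, "aperture": 0},
  ],
)

```text
time_s: 13.62
tool_pos: [0.5183, -0.0685, 0.1923]
tool_rot: [180.0, -0.0, 7.1]
force: [-3.8, -2.1, 3.3]
grip_width: 0.0002
grasp_force: 2.5
```

```bash
python3 st.py|head -1
```

```text
t 13.6167 bank xyz [-0.0573 -0.0004  0.1923] F bank [-4.06 -1.65  3.33] rpy [ 1.7998e+02 -2.0000e-02  7.1000e+00]
```

Call:
run_rows(
  motion=[
    {"dx": 0.02, "aperture": 0},
    {"dx": 0.03, "aperture": 0},
    {"dx": 0.03, "aperture": 0},
  ],
)

```text
time_s: 13.87
tool_pos: [0.5198, -0.0683, 0.1924]
tool_rot: [180.0, -0.0, 7.1]
force: [-3.9, -2.5, 4.3]
grip_width: 0.0005
grasp_force: 3.4
```

```bash
python3 st.py|head -1
```

```text
t 13.8667 bank xyz [-0.0557 -0.0003  0.1924] F bank [-4.18 -2.    4.3 ] rpy [ 1.7999e+02 -2.0000e-02  7.1000e+00]
```

The middle lever is free now. I'll throw it.

Call:
run_rows(
  motion=[
    {"dx": 0.08, "aperture": 0},
    {"dx": 0.18, "aperture": 0},
    {"dx": 0.28, "aperture": 0},
    {"dx": 0.38, "aperture": 0},
    {"dx": 0.48, "aperture": 0},
    {"dx": 0.58, "aperture": 0},
    {"dx": 0.68, "aperture": 0},
    {"dx": 0.78, "aperture": 0},
  ],
)

```text
time_s: 14.53
tool_pos: [0.5588, -0.063, 0.192]
tool_rot: [-180.0, 0.0, 7.1]
force: [-2.5, -1.2, 2.8]
grip_width: 0.0004
grasp_force: 1.6
```

```bash
python3 st.py|head -1
```

```text
t 14.5333 bank xyz [-1.64e-02  1.00e-04  1.92e-01] F bank [-2.66 -0.85  2.84] rpy [-1.7999e+02  1.0000e-02  7.1200e+00]
```

Call:
run_rows(
  motion=[
    {"dx": 0.1, "aperture": 0},
    {"dx": 0.2, "aperture": 0},
    {"dx": 0.3, "aperture": 0},
    {"dx": 0.4, "aperture": 0},
    {"dx": 0.5, "aperture": 0},
    {"dx": 0.6, "aperture": 0},
    {"dx": 0.68, "aperture": 0},
    {"dx": 0.68, "aperture": 0},
  ],
)

```text
time_s: 15.2
tool_pos: [0.593, -0.0587, 0.1918]
tool_rot: [180.0, -0.0, 7.1]
force: [-1.2, -0.1, -0.7]
grip_width: 0.0003
grasp_force: 0.3
```

```bash
python3 st.py|head -1
```

```text
t 15.2 bank xyz [1.810e-02 1.000e-04 1.918e-01] F bank [-1.19  0.1  -0.67] rpy [ 1.7997e+02 -4.0000e-02  7.1300e+00]
```

In the tool's units: 0.006 m is 0.12, 0.005 m is 0.1.

Call:
run_rows(
  motion=[
    {"dx": 0.02, "aperture": 0},
    {"dx": 0.04, "aperture": 0},
    {"dx": 0.06, "aperture": 0},
    {"dx": 0.08, "aperture": 0},
    {"dx": 0.1, "aperture": 0},
    {"dx": 0.12, "aperture": 0},
    {"dx": 0.12, "aperture": 0},
  ],
)

```text
time_s: 15.78
tool_pos: [0.5982, -0.0582, 0.1921]
tool_rot: [180.0, -0.0, 7.1]
force: [-1.0, 0.2, -0.4]
grip_width: 0.0006
grasp_force: 0.7
```

```bash
python3 st.py|head -1
```

```text
t 15.7833 bank xyz [ 0.0233 -0.      0.1921] F bank [-0.97  0.36 -0.39] rpy [ 1.80e+02 -2.00e-02  7.12e+00]
```

In the tool's units: 0.004 m is 0.08, 0.003 m is 0.06.

Call:
run_rows(
  motion=[
    {"dx": 0.02, "aperture": 0},
    {"dx": 0.04, "aperture": 0},
    {"dx": 0.06, "aperture": 0},
    {"dx": 0.08, "aperture": 0},
    {"dx": 0.08, "aperture": 0},
  ],
)

```text
time_s: 16.2
tool_pos: [0.6022, -0.0577, 0.1921]
tool_rot: [180.0, -0.0, 7.1]
force: [-1.4, -0.2, 0.4]
grip_width: 0.0007
grasp_force: 0.7
```

```bash
python3 st.py|head -1
```

```text
t 16.2 bank xyz [ 0.0274 -0.      0.1921] F bank [-1.38 -0.03  0.39] rpy [ 1.80e+02 -2.00e-02  7.11e+00]
```

In the tool's units: 0.002 m is 0.04, 0.001 m is 0.02.

Call:
run_rows(
  motion=[
    {"dx": 0.02, "aperture": 0},
    {"dx": 0.04, "aperture": 0},
    {"dx": 0.04, "aperture": 0},
  ],
)

```text
time_s: 16.45
tool_pos: [0.6033, -0.0576, 0.1919]
tool_rot: [-180.0, 0.1, 7.1]
force: [-4.3, -0.5, 0.5]
grip_width: 0.0003
grasp_force: 2.2
```

```bash
python3 st.py|head -1
```

```text
t 16.45 bank xyz [ 2.850e-02 -1.000e-04  1.919e-01] F bank [-4.29  0.07  0.49] rpy [-1.7999e+02  1.0000e-01  7.1000e+00]
```

In the tool's units: 0.0015 m is 0.03, 0.001 m is 0.02.

Call:
run_rows(
  motion=[
    {"dx": 0.02, "aperture": 0},
    {"dx": 0.03, "aperture": 0},
    {"dx": 0.03, "aperture": 0},
  ],
)

```text
time_s: 16.7
tool_pos: [0.6036, -0.0576, 0.1918]
tool_rot: [-180.0, 0.2, 7.1]
force: [-8.4, -0.6, 1.6]
grip_width: 0.0004
grasp_force: 4.0
```

```bash
python3 st.py|head -1
```

```text
t 16.7 bank xyz [ 2.870e-02 -1.000e-04  1.918e-01] F bank [-8.44  0.44  1.62] rpy [-179.95    0.25    7.08]
```

The middle gate is home. Next is the left lever.

Call:
run_rows(
  motion=[
    {"dx": -0.4, "aperture": 0},
    {"dx": -1.2, "aperture": 0},
    {"dx": -2, "aperture": 0},
    {"dx": -2.34, "aperture": 0},
    {"dx": -2.34, "dy": -0.7, "aperture": 0},
    {"dx": -2.34, "dy": -1.4, "aperture": 0},
    {"dx": -2.34, "dy": -1.6, "aperture": 0},
    {"dx": -2.24, "dy": -1.6, "aperture": 0},
  ],
)

```text
time_s: 17.37
tool_pos: [0.4847, 0.0124, 0.1927]
tool_rot: [-179.9, -0.2, 7.5]
force: [0.2, -0.5, 0.4]
grip_width: 0.0007
grasp_force: 0.0
```

```bash
python3 st.py|head -1
```

```text
t 17.3667 bank xyz [-0.0806  0.084   0.1927] F bank [ 0.15 -0.5   0.42] rpy [-1.7985e+02 -1.7000e-01  7.4800e+00]
```

Call:
run_rows(
  motion=[
    {"dx": 0.08, "aperture": 0},
    {"dx": 0.16, "aperture": 0},
    {"dx": 0.24, "aperture": 0},
    {"dx": 0.3, "aperture": 0},
    {"dx": 0.36, "aperture": 0},
    {"dx": 0.4, "aperture": 0},
    {"dx": 0.42, "aperture": 0},
    {"dx": 0.42, "aperture": 0},
  ],
)

```text
time_s: 18.03
tool_pos: [0.5047, 0.0101, 0.1918]
tool_rot: [180.0, 0.1, 7.1]
force: [-2.5, -1.3, 0.7]
grip_width: 0.0007
grasp_force: 1.5
```

```bash
python3 st.py|head -1
```

```text
t 18.0333 bank xyz [-0.0611  0.0793  0.1918] F bank [-2.68 -0.96  0.66] rpy [1.7997e+02 1.1000e-01 7.0700e+00]
```

In the tool's units: 0.002 m is 0.04, 0.001 m is 0.02.

Call:
run_rows(
  motion=[
    {"dx": 0.02, "aperture": 0},
    {"dx": 0.04, "aperture": 0},
    {"dx": 0.04, "aperture": 0},
  ],
)

```text
time_s: 18.28
tool_pos: [0.5072, 0.0106, 0.1922]
tool_rot: [180.0, 0.0, 7.1]
force: [-3.3, -1.3, 3.3]
grip_width: 0.0005
grasp_force: 2.3
```

```bash
python3 st.py|head -1
```

```text
t 18.2833 bank xyz [-0.0585  0.0795  0.1922] F bank [-3.42 -0.91  3.29] rpy [179.98   0.     7.09]
```

Call:
run_rows(
  motion=[
    {"dx": 0.02, "aperture": 0},
    {"dx": 0.04, "aperture": 0},
    {"dx": 0.04, "aperture": 0},
  ],
)

```text
time_s: 18.53
tool_pos: [0.5095, 0.011, 0.1925]
tool_rot: [180.0, -0.0, 7.1]
force: [-3.8, -2.4, 5.2]
grip_width: 0.0004
grasp_force: 3.5
```

```bash
python3 st.py|head -1
```

```text
t 18.5333 bank xyz [-0.0562  0.0796  0.1925] F bank [-4.1  -1.92  5.19] rpy [ 1.7999e+02 -3.0000e-02  7.1000e+00]
```

The left lever is free.

Call:
run_rows(
  motion=[
    {"dx": 0.08, "aperture": 0},
    {"dx": 0.18, "aperture": 0},
    {"dx": 0.28, "aperture": 0},
    {"dx": 0.38, "aperture": 0},
    {"dx": 0.48, "aperture": 0},
    {"dx": 0.58, "aperture": 0},
    {"dx": 0.68, "aperture": 0},
    {"dx": 0.78, "aperture": 0},
  ],
)

```text
time_s: 19.2
tool_pos: [0.5484, 0.0163, 0.192]
tool_rot: [-180.0, 0.0, 7.1]
force: [-3.0, -1.1, 2.6]
grip_width: 0.0005
grasp_force: 1.6
```

```bash
python3 st.py|head -1
```

```text
t 19.2 bank xyz [-0.0169  0.0801  0.192 ] F bank [-3.1  -0.74  2.61] rpy [-1.80e+02  1.00e-02  7.12e+00]
```

Call:
run_rows(
  motion=[
    {"dx": 0.1, "aperture": 0},
    {"dx": 0.2, "aperture": 0},
    {"dx": 0.3, "aperture": 0},
    {"dx": 0.4, "aperture": 0},
    {"dx": 0.5, "aperture": 0},
    {"dx": 0.6, "aperture": 0},
    {"dx": 0.68, "aperture": 0},
    {"dx": 0.68, "aperture": 0},
  ],
)

```text
time_s: 19.87
tool_pos: [0.5824, 0.0205, 0.1918]
tool_rot: [180.0, -0.0, 7.1]
force: [-1.0, 0.1, 0.2]
grip_width: 0.0005
grasp_force: 0.5
```

```bash
python3 st.py|head -1
```

```text
t 19.8667 bank xyz [0.0174 0.08   0.1918] F bank [-0.94  0.23  0.17] rpy [ 1.7997e+02 -3.0000e-02  7.1200e+00]
```

In the tool's units: 0.009 m is 0.18, 0.008 m is 0.16.

Call:
run_rows(
  motion=[
    {"dx": 0.04, "aperture": 0},
    {"dx": 0.08, "aperture": 0},
    {"dx": 0.12, "aperture": 0},
    {"dx": 0.14, "aperture": 0},
    {"dx": 0.16, "aperture": 0},
    {"dx": 0.18, "aperture": 0},
    {"dx": 0.18, "aperture": 0},
  ],
)

```text
time_s: 20.45
tool_pos: [0.5908, 0.0215, 0.1922]
tool_rot: [-180.0, -0.0, 7.1]
force: [-2.5, -1.3, -1.0]
grip_width: 0.0003
grasp_force: 0.9
```

```bash
python3 st.py|head -1
```

```text
t 20.45 bank xyz [0.0258 0.0799 0.1922] F bank [-2.65 -0.93 -0.99] rpy [-1.80e+02 -2.00e-02  7.11e+00]
```

Call:
run_rows(
  motion=[
    {"dx": 0.02, "aperture": 0},
    {"dx": 0.04, "aperture": 0},
    {"dx": 0.04, "aperture": 0},
  ],
)

```text
time_s: 20.7
tool_pos: [0.5926, 0.0217, 0.1921]
tool_rot: [-180.0, -0.0, 7.1]
force: [-2.7, -0.7, -1.5]
grip_width: 0.0005
grasp_force: 1.0
```

```bash
python3 st.py|head -1
```

```text
t 20.7 bank xyz [0.0277 0.08   0.1921] F bank [-2.71 -0.32 -1.53] rpy [-1.80e+02 -1.00e-02  7.11e+00]
```

In the tool's units: 0.002 m is 0.04, 0.001 m is 0.02.

Call:
run_rows(
  motion=[
    {"dx": 0.02, "aperture": 0},
    {"dx": 0.04, "aperture": 0},
    {"dx": 0.04, "aperture": 0},
  ],
)

```text
time_s: 20.95
tool_pos: [0.5931, 0.0217, 0.1918]
tool_rot: [-180.0, 0.2, 7.1]
force: [-6.2, -1.6, 3.4]
grip_width: 0.0002
grasp_force: 3.6
```

```bash
python3 st.py|head -1
```

```text
t 20.95 bank xyz [0.0281 0.0799 0.1918] F bank [-6.34 -0.78  3.37] rpy [-179.98    0.22    7.1 ]
```

In the tool's units: 0.0015 m is 0.03, 0.001 m is 0.02.

Call:
run_rows(
  motion=[
    {"dx": 0.02, "aperture": 0},
    {"dx": 0.03, "aperture": 0},
    {"dx": 0.03, "aperture": 0},
  ],
)

```text
time_s: 21.2
tool_pos: [0.5933, 0.0218, 0.1917]
tool_rot: [-180.0, 0.4, 7.1]
force: [-9.5, -1.4, 4.5]
grip_width: 0.0002
grasp_force: 5.5
```

```bash
python3 st.py|head -1
```

```text
t 21.2 bank xyz [0.0283 0.0799 0.1917] F bank [-9.59 -0.21  4.52] rpy [-179.95    0.38    7.09]
```

The left gate is home. I'll back off, settle and look.

In the tool's units: -0.13 m is -2.6, -0.12 m is -2.4.

Call:
run_rows(
  motion=[
    {"dx": -0.4, "aperture": 0},
    {"dx": -1, "aperture": 0},
    {"dx": -1.8, "aperture": 0},
    {"dx": -2.4, "aperture": 0},
    {"dx": -2.6, "dz": -0.4, "aperture": 0},
    {"dx": -2.6, "dz": -0.6, "aperture": 0},
    {"dx": -2.6, "dz": -0.6, "aperture": 0},
    {"dx": -2.6, "dz": -0.6, "aperture": 0},
  ],
)

```text
time_s: 21.87
tool_pos: [0.4691, 0.0065, 0.2234]
tool_rot: [-180.0, -0.3, 7.1]
force: [-0.6, -0.6, -0.7]
grip_width: 0.0002
grasp_force: 0.0
```

```bash
python3 -c "
from h import *
import cv2
cv2.imwrite('pics/s3.png',cv2.resize(read_camera('scene')['color'][170:350,200:440],None,fx=3.2,fy=3.2,interpolation=cv2.INTER_CUBIC))"
```

```text
(no output)
```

View pics/s3.png

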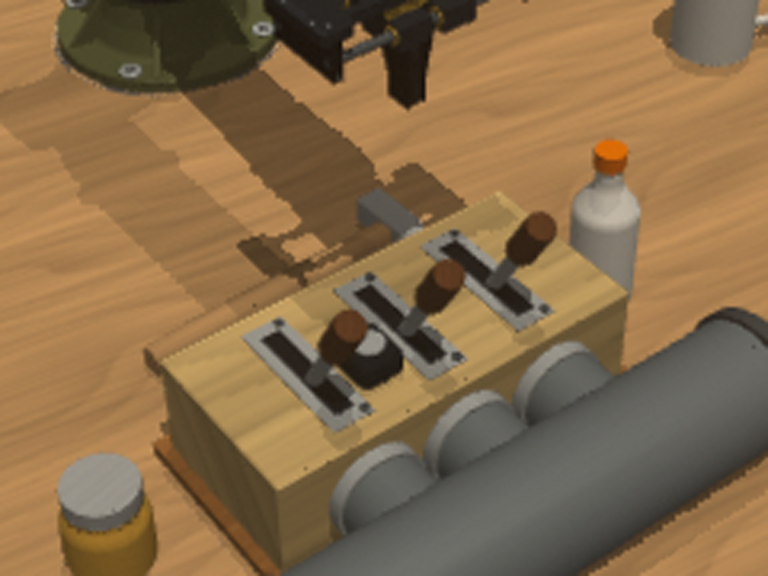

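All three handles, at (345,330), (440,285) and (530,235), lean fully away from the robot. The visible bystanders have not moved and the gripper is clear.

```bash
python3 -c "
from cell import env
print(env.sign_off())"
```

```text
the job is handed in; nothing more can be done
None
```

All three gates are shut (order right, middle, left), each lever felt against its end stop, readings peaking at about 13 N; the job is handed in at about 22 s, but the hand-in returned no verdict.

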